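Shut down the workbench: isolate the grinder, sort the hardware, lid the tin

ROBOT

A 7-joint arm with a two-finger parallel gripper is mounted at the origin on the work surface. World frame = base frame: x ahead of the robot, y to its left, z up, the work surface at z = 0. Lengths are in mm, angles in rad, forces in N, time in s.
With the tool pointing down it reaches from about 400 to 875 mm from the base axis. Payload 19.3 kg.
Tool frame: the origin (TCP) lies at the very end of the fingers, on their centre line; the grasp point (between the pads) lies 19 mm behind it (grip_point_offset is the z of the grasp point in the tool frame, in mm); z points along the fingers, y is the line along which they close (so a half turn about z gives the same grasp; the last joint's range is limited). The gripper opens to 85 mm and grips with 20 to 120 N. Pads are 22 mm wide; open, the fingers measure 114 mm over their backs; the gripper's body (76 mm by 85 mm) begins 54 mm behind the grasp point. The pads swing forward as they close: fully open they stand 13 mm farther back than shut.
Start: joints at [-1.273, 0.521, -0.036, 1.599, 0.021, 1.021, -0.113], TCP at [224.745, 583.184, 206.891] pointing down, gripper open.
Joint ranges: [-2.91, 2.91], [-0.3, 2.13], [-1.5, 1.42], [0.17, 2.43], [-1.26, 4.41], [0.16, 1.93], [-2.52, 2.52]. Speed limits (rad/s): [1.89, 1.89, 2.39, 2.39, 3.01, 3.01, 3.01].

INTERFACE

Orientations are given as a 3x3 rotation matrix whose columns are the frame's x, y, z axes.
In Python, from workcell import movep, movel, goto_joints, open_gripper, clamp, wait, inverse_kinematics, read_state, camera, PlanningError, finish_job, grip_point_offset gives the robot as it stands. Calls block until the motion is done:
- movep(position, orientation): joint-space move of the TCP to a pose.
- movel(position, frame=None, max_speed=150, guard=None): straight line of the TCP; frame=None keeps the orientation; max_speed is the mean speed in mm/s. With guard (N) it stops when the force on the tool has changed by that much, and returns True; else False.
- goto_joints(angles): joint-space move.
- open_gripper() and clamp(): open the fingers fully, or close them until they stop; the grip force is fixed at half the most.
- wait(seconds).
- inverse_kinematics(position, orientation): joint angles nearest the present ones, or None.
- read_state(): the state.
- camera(name): name is "side" or "top"; returns a dict with "image" (420x560x3 uint8, blue, green, red), "range_z" (420x560 float32, mm along the optical axis (not along the pixel's ray), 0 where there is no reading), "fx", "fy", "cx", "cy" (pixels), "dist_coeffs" ([k1, k2, p1, p2, k3] as OpenCV has them; the pictures are not rectified), "cam_to_world" (4x4, takes a point from camera to world coordinates). Camera axes: x right, y up, looking along -z (the intrinsics and any distortion apply to the point x, -y, -z); pixel columns grow to the right and rows downward; lengths in mm; the calibration is good to about 2 mm. A picture is of the moment at which its call begins.
A pose or a line that the arm cannot do raises PlanningError and nothing moves.
- finish_job(): hands the job in; it is judged then, once.
The state is a dict: "time": time; "qpos": joint angles; "qvel": joint speeds; "joint_efforts": joint torques, N m; "eef_pos": TCP position; "tool_rot": TCP orientation; "ft_force": force on the tool from outside, world axes, zero at the start; "torque": the same for the moment, N m; "finger_gap": finger opening in mm; "gripper_force": force on a finger pad.
Only numpy, scipy, OpenCV 4.12 (cv2) and the standard library are available. Lean on these libraries where they do the work, as an engineer would, in place of code of your own. Each camera call takes 0.05 s, during which the arm holds its last target. There are 200 camera calls.

TASK

Shut the workbench down for the night. First switch off the bench grinder's isolator by throwing its handle right over to the other side, before you lift any hardware; then sort the loose hardware that lies on the bench: hex bolts into the long tray, angle brackets into the square bin, nuts into the round tin. Once the nuts are in, put the lid on the tin so that it sits fully down and level, and leave the tape measure, sanding block, screwdriver, mug and glue bottle where they are.

Things in the scene. Friction and masses are not known exactly. Their poses are not given: they have to be found in the camera images.
- isolator (a joint): the isolator's toggle handle (rad): 0 to 0.2 at the start (on: the handle leans to the -x side of its housing), hard stop at 1.2 (off: leans to the +x side). Push the grip towards the housing's +x; a friction of about 0.12 N m (2 N at the grip) lets it stay where it is left, also part way
- isolator_base: grey isolator housing, fixed, 100 x 70 x 30 mm high; origin at the centre of its underside. The hinge axis runs along its own y, 30 mm above the origin; its own x is the way the handle is thrown from on to off
- isolator_grip (a point): centre of the handle's black cross-bar (16 mm thick, 50 mm long, along the housing's y), 70 mm from the hinge axis; it moves with the handle, from about 88 mm high through 100 mm (upright) to 88 mm
- tin: round aluminium tin for the nuts, fixed; outside diameter 120, wall 4, height 55, floor 5 mm thick; origin at the centre of its underside, z up. Open at the start
- lid: loose lid of the tin, about 0.14 kg: a plug of diameter 100, 8 mm deep, under a disc of diameter 132, 5 mm thick, with a black cylindrical knob of diameter 26, 28 mm tall, on top (41 mm high in all); origin at the centre of the plug's underside, z up through the knob. It lies on its plug at the start. Seated on the tin the disc rests on the rim and the origin is 47 mm above the table
- tray: long open grey tray for the bolts, fixed; 90 (own x) x 150 (own y) x 45 mm high, wall and floor 5 mm; origin at the centre of its underside
- bin: square open grey bin for the brackets, fixed; 120 x 120 x 45 mm high, wall and floor 5 mm; origin at the centre of its underside
- bolt0: steel hex bolt lying on the bench, 62 mm long, 0.12 kg: shank of diameter 18, 50 mm long, head 27 mm across flats, 12 mm thick, at its -x end (x -27 to -15 mm; shank x -15 to +35 mm). Origin on the axis near the centre of mass, about 12 mm above the bench; x points along the shank (which slopes 5 degrees down to its tip). May be absent
- nut0: steel hex nut, 30 mm across flats (flats face its own x and every 60 degrees), 16 mm thick, 0.06 kg; origin at its centre, z along its hole; lies flat at the start. May be absent
- bolt1: steel hex bolt lying on the bench, 62 mm long, 0.12 kg: shank of diameter 18, 50 mm long, head 27 mm across flats, 12 mm thick, at its -x end (x -27 to -15 mm; shank x -15 to +35 mm). Origin on the axis near the centre of mass, about 12 mm above the bench; x points along the shank (which slopes 5 degrees down to its tip). May be absent
- nut1: steel hex nut, 30 mm across flats (flats face its own x and every 60 degrees), 16 mm thick, 0.06 kg; origin at its centre, z along its hole; lies flat at the start. May be absent
- bolt2: steel hex bolt lying on the bench, 62 mm long, 0.12 kg: shank of diameter 18, 50 mm long, head 27 mm across flats, 12 mm thick, at its -x end (x -27 to -15 mm; shank x -15 to +35 mm). Origin on the axis near the centre of mass, about 12 mm above the bench; x points along the shank (which slopes 5 degrees down to its tip). May be absent
- nut2: steel hex nut, 30 mm across flats (flats face its own x and every 60 degrees), 16 mm thick, 0.06 kg; origin at its centre, z along its hole; lies flat at the start. May be absent
- bracket0: steel angle bracket, 0.09 kg: two legs 45 mm long, 30 mm wide (own y), 5 mm thick. At the start one leg lies flat (x -13 to +32 mm, z -13 to -8 mm), the other stands up (x -13 to -8 mm, z -13 to +32 mm); origin 13 mm in from both outer faces, mid-width, 13 mm above the bench. May be absent
- bracket1: steel angle bracket, 0.09 kg: two legs 45 mm long, 30 mm wide (own y), 5 mm thick. At the start one leg lies flat (x -13 to +32 mm, z -13 to -8 mm), the other stands up (x -13 to -8 mm, z -13 to +32 mm); origin 13 mm in from both outer faces, mid-width, 13 mm above the bench. May be absent
- tape_measure: bystander: tape measure, 52 x 34 x 44 mm high, among the hardware; leave it alone; origin at the centre of its underside
- sanding_block: bystander: cork sanding block, 57 x 39 x 25 mm high, among the hardware; leave it alone; origin at the centre of its underside
- screwdriver: bystander: screwdriver at the back of the bench; leave it alone; origin at the centre of its underside
- glue: bystander: white glue bottle, diameter 56, 150 mm tall, at the back; leave it alone; origin at the centre of its underside
- mug: bystander: white mug, diameter 80, 90 mm tall, at the back; leave it alone; origin at the centre of its underside
There are look-alikes about, which are no part of the job. Leave any green or yellow look-alike of the bolt2 alone.

How it is judged:
By the outcome, as a careful person would: the job done as asked, in the order asked, and still so for the second after the job is handed in, with the robot touching nothing.
Of bolt0, bolt1, bolt2 only 2 to 3 are there at a start; the rules pass over those that are not, and their reading is None.
Of nut0, nut1, nut2 only 2 to 3 are there at a start; the rules pass over those that are not, and their reading is None.
Of bracket0, bracket1 only 1 to 2 are there at a start; the rules pass over those that are not, and their reading is None.
At some moment in a run one of bolt0, bolt1, bolt2, nut0, nut1, nut2, bracket0, bracket1, lid may be knocked a few centimetres aside while the robot is not near it.
Once in a run the grip may slacken for a moment while it holds something.
It also fails if it takes over 208 s, if anything falls off the work surface, if the arm or the gripper's body presses on something with over 40 N, if the wrist force passes 120 N, or if a joint passes its speed limit or range.

## Working session

There is one attempt and no reset: what is moved stays moved. The work goes in short steps, each a Python script; the robot and the scene stay as the last script left them, time stands still between calls to the robot, and variables do not carry over. Pictures are saved under pics/ and viewed, at most 14 in all, crops included, and the job is handed in when it is done.

```bash
ls; mkdir -p pics
cat > h.py <<'E'
import numpy as np, cv2
from workcell import *
def snap(n,name=None):
    c=camera(n)
    if name: cv2.imwrite(f'pics/{name}.png',c['image'])
    return c
def cloud(c):
    """world XYZ per pixel from range_z"""
    h,w=c['range_z'].shape
    K=np.array([[c['fx'],0,c['cx']],[0,c['fy'],c['cy']],[0,0,1.]])
    u,v=np.meshgrid(np.arange(w),np.arange(h))
    n=cv2.undistortPoints(np.stack([u,v],-1).reshape(-1,1,2).astype(np.float64),K,np.array(c['dist_coeffs'],float)).reshape(h,w,2)
    z=c['range_z'].astype(float)
    P=np.stack([n[...,0]*z,-n[...,1]*z,-z,np.ones_like(z)],-1)
    W=(P@np.array(c['cam_to_world']).T)[...,:3]
    W[z<=0]=np.nan
    return W
E
python3 - <<'E'
from h import *
for n in('top','side'):
    c=snap(n,n+'0'); W=cloud(c)
    print(n,c['fx'],c['cx'],c['cy'],c['dist_coeffs'],np.round(c['cam_to_world'],2).tolist())
    print(np.nanmin(W,(0,1)),np.nanmax(W,(0,1)),np.isnan(W).mean(), np.nanmedian(W[...,2]))
    cv2.imwrite(f'pics/{n}0b.png',cv2.resize(c['image'],(800,600),interpolation=cv2.INTER_CUBIC))
print(read_state(),grip_point_offset)
E
```

```text
pics
top 405.840385727552 274.76017357158094 214.16534170008157 [-0.08494832  0.          0.          0.          0.        ] [[-0.02, 0.99, -0.11, 425.48], [-1.0, -0.02, 0.02, 6.64], [0.02, 0.11, 0.99, 1141.52], [0.0, 0.0, 0.0, 1.0]]
[  -62.52458456 -1626.84384661  -771.71129732] [1818.5442196  1419.96727212  350.41230781] 0.0041709183673469385 0.42995695603326567
side 435.8565032292841 277.44100685412155 209.48289961541732 [-0.10025228  0.          0.          0.          0.        ] [[0.89, 0.35, -0.28, 248.44], [-0.45, 0.68, -0.58, -602.37], [-0.02, 0.65, 0.76, 885.91], [0.0, 0.0, 0.0, 1.0]]
[-175.94819441 -652.17733352 -772.29715391] [1944.24505266 2446.51902404  567.37914679] 0.003869047619047619 0.6774179264050986
{'time': 0.1, 'qpos': array([-1.27323333,  0.52194383, -0.03629848,  1.59991053,  0.021184  ,
        1.02108515, -0.11281506]), 'qvel': array([-4.42468511e-04, -3.63497753e-03, -1.09923418e-03, -1.79371222e-03,
        2.91373109e-05,  1.34084142e-03,  1.44289438e-04]), 'joint_efforts': array([ 4.97415575e-03, -9.28474045e+01,  1.98446475e+00, -3.70532763e+01,
        1.80490559e-02,  5.23212191e-03, -1.49225178e-05]), 'eef_pos': array([224.64040975, 582.91256246, 206.40469677]), 'tool_rot': array([[-9.33112294e-01,  3.59584991e-01, -2.83349623e-04],
       [ 3.59585096e-01,  9.33111843e-01, -9.19863355e-04],
       [-6.63721675e-05, -9.60224107e-04, -9.99999537e-01]]), 'ft_force': array([ 0.55224346,  0.40358564, -0.32490732]), 'torque': array([-0.01921649, -0.03368814, -0.00280513]), 'gripper_force': 0.0, 'finger_gap': 85.37712203581303} -18.700000000000003
```

View pics/top0b.png

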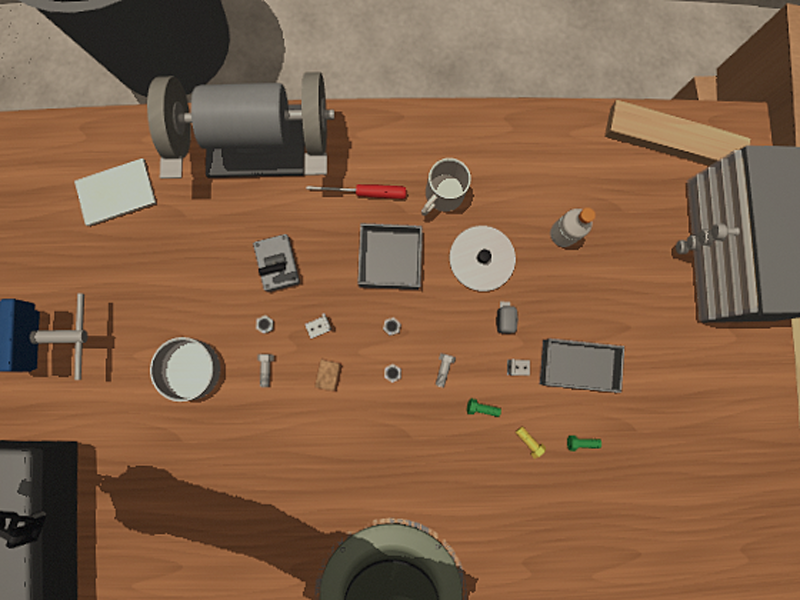

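View pics/side0b.png

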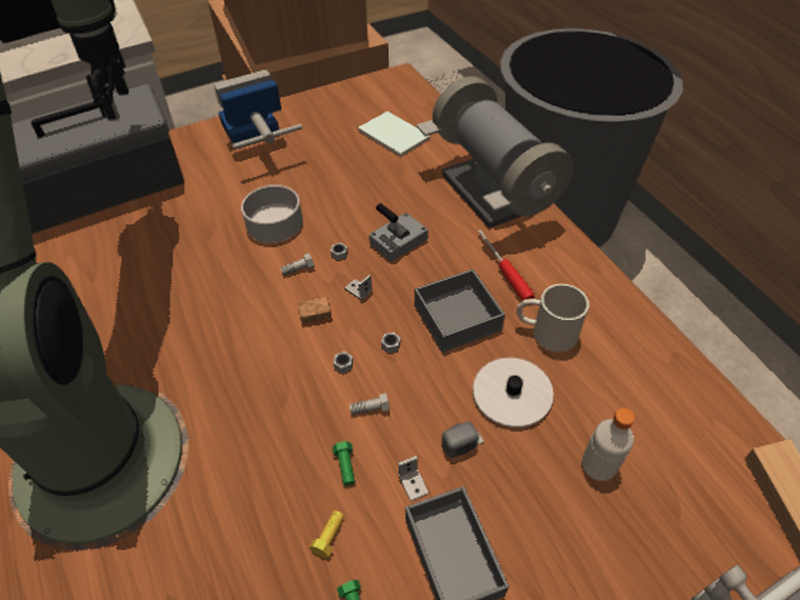

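```bash
cat >> h.py <<'E'
def comps(c,zmin=4,box=(300,800,-480,520),minpx=25):
    W=cloud(c); m=(W[...,2]>zmin)&(W[...,0]>box[0])&(W[...,0]<box[1])&(W[...,1]>box[2])&(W[...,1]<box[3])
    n,l,s,_=cv2.connectedComponentsWithStats(m.astype(np.uint8),connectivity=8)
    out=[]
    for i in range(1,n):
        if s[i,4]<minpx: continue
        P=W[l==i]; hsv=cv2.cvtColor(c['image'],cv2.COLOR_BGR2HSV)[l==i].mean(0)
        (cx,cy),(a,b),ang=cv2.minAreaRect(P[:,:2].astype(np.float32))
        out.append(dict(P=P,c=(cx,cy),size=(a,b),ang=ang,z=P[:,2].max(),hsv=hsv,px=(s[i,0]+s[i,2]/2,s[i,1]+s[i,3]/2),n=s[i,4],l=(l==i)))
    return out
E
python3 - <<'E'
from h import *
for n in('top','side'):
    print(n)
    for o in comps(snap(n)):
        print('px',np.round(np.array(o['px'])/.7),'c',np.round(o['c'],1),'med',np.round(np.median(o['P'],0),1),'sz',np.round(o['size'],1),round(o['ang'],1),'z%.1f'%o['z'],'hsv',o['hsv'].astype(int),o['n'])
E
python3 - <<'E'
from h import *
im=cv2.imread('pics/top0.png')
a=cv2.resize(im[150:285,165:285],(533,600),interpolation=cv2.INTER_CUBIC)
cv2.imwrite('pics/crop1.png',a)
b=cv2.resize(im[200:330,300:440],(646,600),interpolation=cv2.INTER_CUBIC)
cv2.imwrite('pics/crop2.png',b)
E
```

```text
top
px [316. 171.] c [794.  123.8] med [795.  123.8 112.8] sz [11.6 37.3] 0.2 z117.4 hsv [ 19  31 166] 64
px [446. 194.] c [ 773.5 -115.9] med [ 755.9 -118.8   54.1] sz [ 65.9 109.1] 18.0 z93.8 hsv [ 21  47 127] 529
px [171. 175.] c [794.1 394.3] med [793.2 393.2 112.4] sz [40.5 11.5] 88.2 z116.7 hsv [ 18  39 154] 75
px [356. 192.] c [784.7  55. ] med [784.3  17.3  21.6] sz [195.6  28.5] 89.2 z30.3 hsv [  8 162 151] 390
px [141. 201.] c [777.6 492.3] med [779.2 495.2  12.1] sz [55.1 44.5] 90.0 z17.9 hsv [ 38  21 180] 234
px [573. 227.] c [ 713.5 -377. ] med [ 686.4 -351.6   97.6] sz [ 61.2 105. ] 56.0 z155.7 hsv [ 16  68 131] 597
px [389. 256.] c [653.6  -8.4] med [650.2  -9.5   7.2] sz [123.4 132.6] 86.4 z52.1 hsv [ 21  28 111] 1523
px [482. 259.] c [ 644.6 -194.5] med [ 643.3 -192.7   13.2] sz [130.3 132.2] 85.1 z45.0 hsv [ 20  27 177] 1662
px [276. 264.] c [643.7 215.3] med [637.4 208.9  30.7] sz [107.2  75.1] 13.6 z106.6 hsv [ 24  26 106] 928
px [506. 319.] c [ 524.2 -235.5] med [ 519.7 -231.4   41.8] sz [37.4 62.7] 82.7 z48.7 hsv [ 23  33 102] 279
px [266. 326.] c [519.9 235.6] 
[... 2745 characters left out ...]
] sz [25.5 62.4] 67.8 z31.2 hsv [ 15  50 129] 238
px [609. 444.] c [ 704.2 -344.6] med [ 682.7 -372.7   93.6] sz [100.2  57.6] 70.1 z153.7 hsv [ 15  73 121] 1204
px [463. 440.] c [ 528.2 -240.1] med [ 519.  -243.9   41.3] sz [40.9 67. ] 69.2 z48.6 hsv [16 36 89] 490
px [343. 463.] c [ 354.2 -188.6] med [ 350.  -183.3   19.4] sz [64.2 33.9] 80.3 z31.8 hsv [ 57 142 108] 304
px [414. 478.] c [ 430.1 -259.7] med [ 429.9 -247.5    6.7] sz [46.9 30.8] 86.8 z49.6 hsv [ 16  46 130] 342
px [457. 544.] c [ 429.2 -379.3] med [ 436.3 -374.4    7. ] sz [151.4  93.4] 82.0 z50.0 hsv [ 16  32 107] 3215
px [338. 520.] c [ 303.8 -262. ] med [ 305.7 -261.5   17.8] sz [24.4 16.1] 50.4 z21.6 hsv [ 22 175 176] 65
```

View pics/crop1.png

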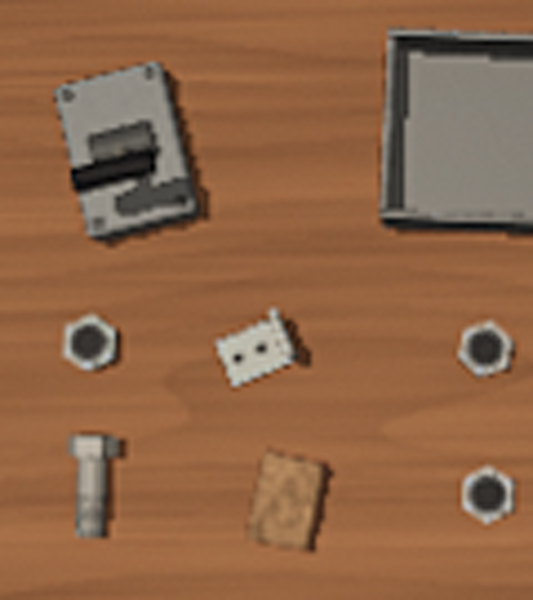

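View pics/crop2.png

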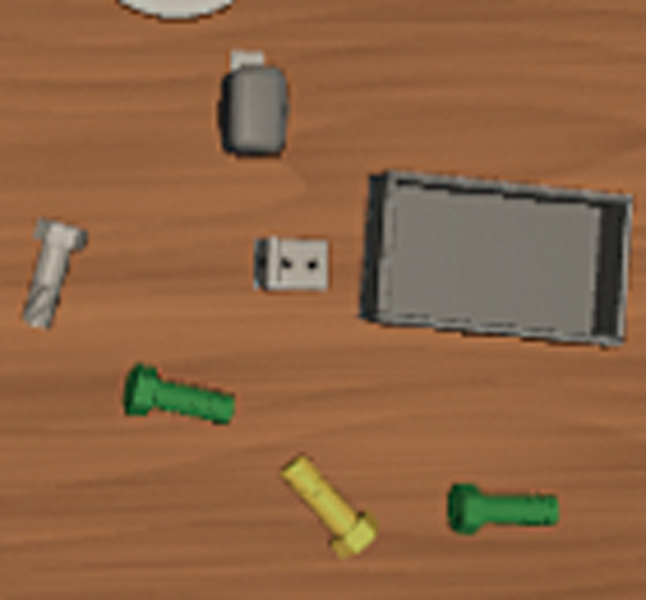

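```bash
cat >> h.py <<'E'
def Rt(th):
    c,s=np.cos(th),np.sin(th)
    return np.array([[-s,c,0],[c,s,0],[0,0,-1.]])
def go(x,y,z,th):
    """movep, choosing the half turn nearest the present joints"""
    q0=read_state()['qpos']; best=None
    for t in(th,th+np.pi):
        q=inverse_kinematics([x,y,z],Rt(t))
        if q is not None:
            d=np.abs(np.array(q)-q0).max()
            if best is None or d<best[0]: best=(d,t)
    if best is None: raise PlanningError(f'no ik {x,y,z,th}')
    movep([x,y,z],Rt(best[1])); return best[1]
def st(m=''):
    s=read_state(); print(m,'t%.1f'%s['time'],np.round(s['eef_pos'],1),'gap%.1f'%s['finger_gap'],'F%.0f'%s['gripper_force'],np.round(s['ft_force'],1))
E
cat > iso.py <<'E'
from h import *
W=cloud(snap('top'))
def sel(lo,hi): 
    m=(np.abs(W[...,0]-640)<80)&(np.abs(W[...,1]-213)<70)&(W[...,2]>lo)&(W[...,2]<hi); return W[m]
(cx,cy),(a,b),ang=cv2.minAreaRect(sel(20,40)[:,:2].astype(np.float32)); print(cx,cy,a,b,ang)
yaw=np.deg2rad(ang if a>b else ang-90)
B=sel(72,120); g=B.mean(0); print('bar',len(B),g,cv2.minAreaRect(B[:,:2].astype(np.float32)))
ux=np.array([np.cos(yaw),np.sin(yaw)]); uy=np.array([-ux[1],ux[0]])
d=g[:2]-(cx,cy); print('yaw',np.rad2deg(yaw),'bar local',d@ux,d@uy)
E
cat > s1.py <<'E'
from iso import *
import sys
if len(sys.argv)>1:
    c=np.array([cx,cy])
    p=lambda s:c+s*ux
    clamp(); th=yaw+np.pi/2
    go(*p(-95),160,th); st()
    movel([*p(-95),72]); st()
    hit=movel([*p(60),72],max_speed=80,guard=12); st(hit)
    s=(read_state()['eef_pos'][:2]-c)@ux; print('local',s)
    movel([*p(s-30),72]); movel([*p(s-30),160]); st()
E
python3 s1.py
```

```text
640.9759521484375 212.20123291015625 100.62223815917969 70.52548217773438 13.442387580871582
bar 122 [613.84459719 205.6039834  100.01348378] ((614.9386596679688, 205.88392639160156), (16.113136291503906, 49.693023681640625), 13.845548629760742)
yaw 13.442387580871584 bar local -27.92171493426141 -0.10935402171066436
```

```bash
python3 s1.py go
python3 - <<'E'
from h import *
import runpy; runpy.run_path('iso.py')
E
```

```text
641.2191162109375 212.80078125 101.25852966308594 70.66021728515625 13.119691848754883
bar 123 [613.91164704 205.60540727 100.04330798] ((617.4183349609375, 206.39300537109375), (21.22478675842285, 49.65740203857422), 12.6992826461792)
yaw 13.119691848754883 bar local -28.227939381605534 -0.8091461983534252
 t2.9 [548.5 192.3 159.9] gap-0.1 F0 [-0.7 -0.4  0.3]
 t3.6 [549.1 191.3  72.7] gap0.1 F0 [0.4 0.6 0.8]
True t4.6 [603.5 203.9  72.2] gap0.0 F1 [-2.2  0.4  2.6]
local -38.718963592437156
 t5.6 [574.  197.3 159.3] gap0.1 F0 [ 0.6 -0.3 -0.2]
643.0006103515625 203.07412719726562 101.68346405029297 50.39030075073242 10.821393966674805
bar 6 [628.34152512 187.77491885 102.44072084] ((628.262939453125, 187.6454315185547), (6.012547969818115, 3.5900492668151855), 88.99813842773438)
yaw 10.821393966674805 bar local -17.270802904286988 -12.274930662900065
```

Run:
```python
from h import *
c=np.array([641.1,212.5]); yaw=np.deg2rad(13.3); ux=np.array([np.cos(yaw),np.sin(yaw)]); p=lambda s:c+s*ux
loc=lambda:(read_state()['eef_pos'][:2]-c)@ux
movel([*p(-70),160]); movel([*p(-70),72])
s=-70
for k in range(4):
    hit=movel([*p(45),72],max_speed=50,guard=20); s2=loc(); st((hit,s2))
    if not hit or s2-s<3: break
    s=s2
s=loc()
movel([*p(s-15),72]); movel([*p(s-15),160]); go(*p(-150),200,0)
import runpy; runpy.run_path('iso.py')
```

```text
(False, np.float64(44.959668769087784)) t9.1 [684.9 222.9  72. ] gap0.4 F0 [-0.8 -0.2 -0.3]
640.7527465820312 210.61183166503906 99.50659942626953 70.39262390136719 15.391939163208008
bar 132 [677.03850422 220.78325784  92.61701909] ((674.462646484375, 220.26361083984375), (24.089500427246094, 49.697994232177734), 14.011293411254883)
yaw 15.39193916320801 bar local 37.683992288904065 0.175622007030299
```

Run:
```python
from h import *
a=snap('top')['image'][150:230,150:250]; b=snap('side')['image'][120:200,230:330]
cv2.imwrite('pics/iso1.png',cv2.resize(np.hstack([a,b]),(800,320),interpolation=cv2.INTER_CUBIC)); st()
W=cloud(snap('side')); m=(np.abs(W[...,0]-640)<90)&(np.abs(W[...,1]-213)<70)&(W[...,2]>75)&(W[...,2]<120); P=W[m]; print(len(P),P.mean(0),P.max(0))
```

```text
t11.3 [495.5 178.  199.5] gap-0.2 F0 [-1.   0.2  0.1]
107 [678.99450939 218.11347326  91.60474559] [694.02887474 250.54431824  98.2419844 ]
```

View pics/iso1.png

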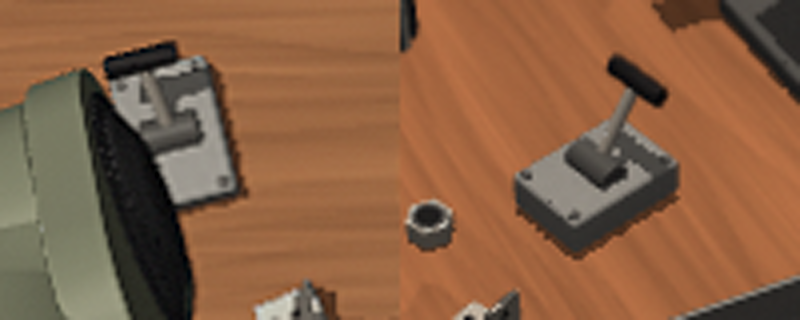

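Run:
```python
from h import *
c=np.array([641.1,212.5]); yaw=np.deg2rad(13.3); ux=np.array([np.cos(yaw),np.sin(yaw)]); p=lambda s:c+s*ux
loc=lambda:(read_state()['eef_pos'][:2]-c)@ux
go(*p(0),160,yaw+np.pi/2); movel([*p(0),82],guard=15); st(loc())
for k in range(1,50):
    if movel([*p(k),82],max_speed=20,guard=9): st('hit'); break
    f=read_state()['ft_force'][:2]@ux
    if k%4==0 or f<-4: print(k,round(loc(),1),round(f,1))
    if f<-8: break
st(loc()); s=loc()
movel([*p(s-8),82]); movel([*p(s-8),160]); go(*p(-150),200,0)
import runpy; runpy.run_path('iso.py')
```

```text
0.45418854040240975 t13.1 [641.6 212.4  83. ] gap0.2 F0 [ 0.1  0.  -0.6]
4 4.0 0.5
8 8.0 0.8
12 12.1 -0.7
16 16.0 -0.1
20 20.0 -0.2
24 24.1 0.8
28 28.1 -0.7
32 32.1 -0.3
36 36.0 -0.6
40 40.0 0.1
44 44.0 0.3
48 48.0 -1.0
49.06119947267818 t25.3 [688.8 223.8  82. ] gap-0.1 F0 [-0.6  0.3 -0.4]
641.1460571289062 211.1808319091797 99.21623229980469 70.84136962890625 15.089509010314941
bar 134 [676.76260043 220.74516959  92.45076458] ((673.4507446289062, 219.77452087402344), (28.118011474609375, 49.166709899902344), 14.660562515258789)
yaw 15.089509010314941 bar local 36.878358322635975 -0.03741134148168595
```

Run:
```python
from h import *
c=np.array([641.1,212.5]); yaw=np.deg2rad(13.3); ux=np.array([np.cos(yaw),np.sin(yaw)]); p=lambda s:c+s*ux
go(*p(10),160,yaw+np.pi/2); movel([*p(10),82],guard=15); movel([*p(40),82],max_speed=60); st()
a=snap('top')['image'][140:240,150:270]; b=snap('side')['image'][90:190,220:340]
cv2.imwrite('pics/iso2.png',cv2.resize(np.hstack([a,b]),(800,333),interpolation=cv2.INTER_CUBIC)); st()
```

```text
t29.7 [679.9 221.6  82. ] gap-0.1 F0 [-0.2 -0.5  0. ]
 t29.8 [679.7 221.6  82.1] gap0.1 F0 [ 0.4 -0.5 -0.3]
```

View pics/iso2.png

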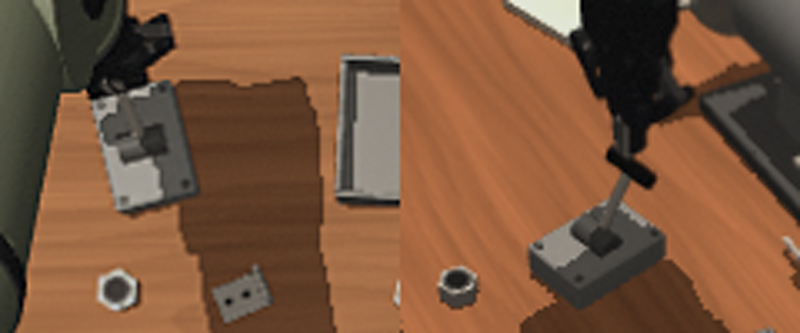

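Run:
```python
from h import *
c=np.array([641.1,212.5]); yaw=np.deg2rad(13.3); ux=np.array([np.cos(yaw),np.sin(yaw)]); p=lambda s:c+s*ux
loc=lambda:(read_state()['eef_pos'][:2]-c)@ux
movel([*p(40),125]); movel([*p(-12),125]); print(movel([*p(-12),62],guard=15)); st(loc())
for k in range(3):
    h=movel([*p(32),62],max_speed=40,guard=12); st((h,loc()))
b=snap('side')['image'][90:190,220:340]
cv2.imwrite('pics/iso3.png',cv2.resize(b,(720,600),interpolation=cv2.INTER_CUBIC))
```

```text
False
-11.497168496633776 t31.3 [630.  209.5  62.3] gap-0.0 F0 [ 0.6 -0.7 -0.2]
(True, np.float64(23.55417819392455)) t32.2 [664.  217.8  61.2] gap-0.2 F3 [-6.7 -1.   6.2]
(True, np.float64(23.32090000083378)) t32.4 [663.8 217.7  60.3] gap-0.1 F5 [-9.3 -2.1  6.9]
(True, np.float64(22.950558041836757)) t32.6 [663.5 217.6  59.7] gap0.1 F5 [-9.1 -2.6  7.3]
```

View pics/iso3.png

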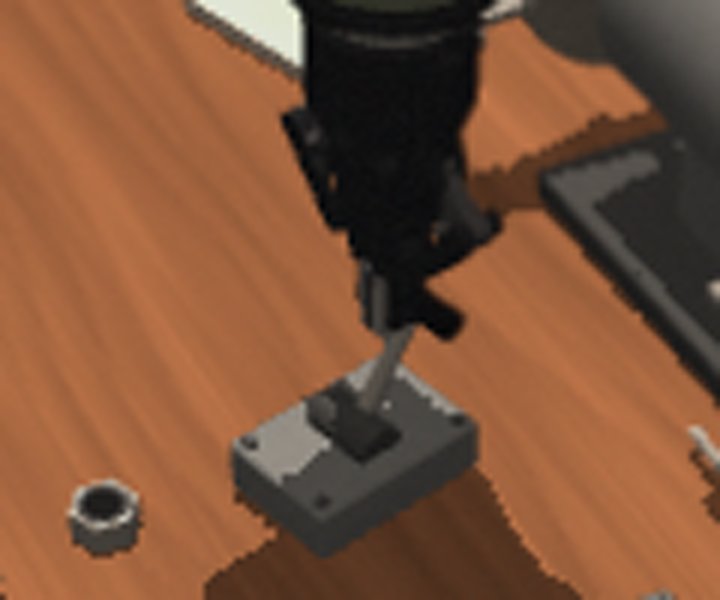

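Run:
```python
from h import *
c=np.array([641.1,212.5]); yaw=np.deg2rad(13.3); ux=np.array([np.cos(yaw),np.sin(yaw)]); p=lambda s:c+s*ux
movel([*p(10),61]); movel([*p(10),130]); t=go(470,185,60,yaw+np.pi/2)
print(movel([470,185,2],max_speed=50,guard=8)); st()
print(movel([470,185,-14],max_speed=30,guard=8)); st()
movel([470,185,150])
import runpy; runpy.run_path('iso.py')
```

```text
False
 t35.6 [470.1 185.1   2.3] gap0.0 F0 [ 0.1 -0.5  0. ]
False
 t36.3 [470.  184.9 -14. ] gap0.3 F0 [-0.4 -0.6 -0.5]
640.8123779296875 212.2080078125 99.429443359375 70.80986022949219 13.817617416381836
bar 131 [677.84645675 221.03483273  92.16777901] ((675.5830078125, 220.6941375732422), (23.848583221435547, 50.26901626586914), 14.49837875366211)
yaw 13.817617416381836 bar local 38.07047422342156 -0.2735406064301714
```

Run:
```python
from h import *
x,y=read_state()['eef_pos'][:2]
movel([x,y,-10]); print(movel([x,y,-45],max_speed=25,guard=6)); st('shut'); 
movel([x,y,60]); open_gripper(); movel([x,y,0]); print(movel([x,y,-50],max_speed=30,guard=6)); st('open'); movel([x,y,150])
```

```text
True
shut t39.5 [469.6 184.8 -24.4] gap-0.2 F7 [-2.2  0.6 14.6]
True
open t42.2 [470.8 184.7 -10.5] gap85.2 F5 [ 3.1 -1.5  9.2]
```

```bash
cat >> h.py <<'E'
def classify(o):
    a,b=max(o['size']),min(o['size']); s=o['hsv'][1]; zm=np.median(o['P'][:,2])
    if s>75: return None
    if 26<b<=38 and a<39 and 12<zm<19.5 and o['z']<27: return 'nut'
    if 55<a<74 and 22<b<45 and o['z']<36 and zm<25: return 'bolt'
    if 38<a<56 and 27<b<52 and 38<o['z']<56: return 'bracket'
    return None
def detect(cam='top',box=(340,620,-330,330)):
    cs=comps(snap(cam),box=box,minpx=60); out=[]
    for o in cs:
        k=classify(o)
        if not k: continue
        P=o['P']; others=np.vstack([q['P'] for q in comps_cache(cs) if q is not o]+[np.zeros((1,3))])
        c=np.array(o['c'])
        if k=='nut':
            T=P[P[:,2]>9][:,:2]; c=np.array(cv2.minAreaRect(T.astype(np.float32))[0])
            d=T-c; z=d[:,0]+1j*d[:,1]; v=np.angle((z**6).sum())/6  # corner direction
            ths=[v+np.pi/6+k*np.pi/3 for k in range(3)]
        elif k=='bolt':
            ang=np.deg2rad(o['ang']); ax=ang if o['size'][0]>o['size'][1] else ang+np.pi/2
            ths=[ax+np.pi/2]
        else:
            U=P[P[:,2]>18][:,:2]; c=U.mean(0)
            r=cv2.minAreaRect(U.astype(np.float32)); ang=np.deg2rad(r[2]); lng=ang if r[1][0]>r[1][1] else ang+np.pi/2
            ths=[lng+np.pi/2]; o['leg']=r[1]
        def clear(t):
            u=np.array([np.cos(t),np.sin(t)]); d=others[others[:,2]>9][:,:2]-c
            a,b=np.abs(d@u),np.abs(d@[-u[1],u[0]]); n=a<60
            return min(60,(b[n]).min() if n.any() else 60)
        t=max(ths,key=clear); out.append(dict(k=k,c=c,th=t,clear=clear(t),size=o['size'],leg=o.get('leg'),px=o['px']))
    return out
def comps_cache(cs): return cs
def show(ds):
    for d in ds: print(d['k'],np.round(d['c'],1),'th',round(np.rad2deg(d['th']))%180,'clear',round(d['clear']),np.round(d['size'],1),np.round(d['leg'],1) if d['leg'] else '')
GAP=dict(nut=(26,36),bolt=(14,24),bracket=(2.5,10))
ZP=dict(nut=-24,bolt=-22,bracket=-14); ZD=dict(nut=25,bolt=27,bracket=20)
def held(k):
    g=read_state()['finger_gap']; return GAP[k][0]<g<GAP[k][1]
def pick(k,c,th,zt=130):
    go(*c,zt,th); open_gripper()
    movel([*c,ZP[k]+35],max_speed=220)
    if movel([*c,ZP[k]],max_speed=70,guard=22): st('guard!'); 
    clamp(); wait(.15); st('grip '+k); movel([*c,zt],max_speed=220); st('lift'); return held(k)
def place(k,c,th,zt=130):
    go(*c,zt,th)
    if not held(k): st('LOST'); return False
    movel([*c,ZD[k]],max_speed=200)
    if not held(k): st('LOST'); return False
    open_gripper(); movel([*c,zt],max_speed=250); st('placed'); return True
E
python3 - <<'E'
from h import *
go(437,396,150,np.pi/2)
for n in('top','side'): print(n); show(detect(n))
print([ (np.round(o['c']),np.round(o['size'])) for o in comps(snap('side'),box=(300,560,-480,520))])
st()
E
```

```text
top
nut [520.2 236.2] th 86 clear 56 [30.4 31.8] 
bracket [521.1 114.2] th 110 clear 60 [32.1 45.8] [29.   4.8]
nut [511.5 -10.1] th 15 clear 60 [31.5 27.7] 
bolt [431.  241.3] th 80 clear 60 [34.4 65.1] 
bolt [ 424.4 -107.9] th 72 clear 60 [32.7 62.4] 
bracket [ 428.9 -237.6] th 86 clear 60 [50.1 28. ] [ 4.6 24.8]
nut [420.2  -9.7] th 27 clear 60 [27.6 33.1] 
side
nut [522.5 236.8] th 80 clear 56 [34.4 32.2] 
bolt [433.4 235.6] th 82 clear 60 [26.4 63.2] 
bracket [523.8 111.7] th 109 clear 60 [31.5 50.8] [30.2  8.9]
nut [514.6 -13.5] th 81 clear 60 [30.9 31.2] 
nut [424.1 -11.3] th 27 clear 60 [30.6 32.7] 
bolt [ 425.8 -115.6] th 73 clear 40 [25.7 63. ] 
bracket [ 431. -241.] th 86 clear 60 [46.9 32.9] [ 7.  30.6]
[(array([412., 374.]), array([134., 132.])), (array([442., 404.]), array([164., 118.])), (array([524., 237.]), array([31., 33.])), (array([437., 249.]), array([52., 68.])), (array([517., 131.]), array([31., 47.])), (array([426., 120.]), array([61., 58.])), (array([514., -13.]), array([31., 30.])), (array([421., -11.]), array([35., 39.])), (array([ 429., -109.]), array([32., 62.])), (array([ 528., -238.]), array([35., 64.])), (array([ 350., -187.]), array([64., 31.])), (array([ 430., -259.]), array([46., 31.])), (array([ 435., -380.]), array([150., 101.])), (array([ 303., -262.]), array([24., 16.]))]
 t44.5 [437.7 394.8 150. ] gap85.5 F0 [ 0.6  0.2 -0.3]
```

```bash
python3 - <<'E'
s=open('h.py').read()
s=s.replace("""            ang=np.deg2rad(o['ang']); ax=ang if o['size'][0]>o['size'][1] else ang+np.pi/2
            ths=[ax+np.pi/2]
""","""            T=P[P[:,2]>8][:,:2]; vx,vy,x0,y0=cv2.fitLine(T.astype(np.float32),cv2.DIST_HUBER,0,.01,.01).ravel()
            s=(T-[x0,y0])@[vx,vy]; c=np.array([x0,y0])+(s.min()+s.max())/2*np.array([vx,vy]); ths=[np.arctan2(vy,vx)+np.pi/2]
""")
open('h.py','w').write(s)
E
cat > run1.py <<'E'
from h import *
def near(k,x,y,cam='top',r=25):
    ds=[d for d in detect(cam) if d['k']==k and np.hypot(*(d['c']-[x,y]))<r]
    if not ds: print('not seen',k,x,y); return None
    show(ds[:1]); return ds[0]
E
python3 - <<'E'
from run1 import *
d=near('nut',520,236)
if pick('nut',d['c']+[1,0],d['th']): place('nut',(437,372),0)
show(detect('top'))
E
```

```text
nut [520.1 236.1] th 87 clear 56 [32.4 31. ] 
grip nut t47.5 [521.2 236.2 -23.6] gap28.7 F60 [-2.6 -0.6  8.8]
lift t48.4 [520.5 236.1 129. ] gap28.3 F59 [-0.4 -0.2 -0.4]
placed t51.2 [436.9 372.2 130.5] gap85.4 F0 [ 0.2  0.4 -0.1]
bracket [521.  114.2] th 112 clear 60 [33.  45.1] [29.3  4.7]
nut [511.4 -10.2] th 15 clear 60 [31.6 27.8] 
bolt [432.8 234.6] th 89 clear 12 [34.9 67. ] 
bolt [ 424.3 -109.2] th 74 clear 60 [29.9 65.9] 
bracket [ 428.9 -237.5] th 87 clear 60 [44.6 30.8] [ 4.8 24.9]
nut [420.2  -9.8] th 27 clear 60 [27.7 30.2]
```

Run:
```python
from run1 import *
for x,y,dx,dy in((420,-10,12,12),(511,-10,-12,12)):
    d=near('nut',x,y) or dict(c=np.array([x,y]),th=np.deg2rad(27 if x<450 else 15))
    if not(pick('nut',d['c']+[1,0],d['th']) and place('nut',(437+(20 if x<450 else -20),396),np.pi/2)): break
go(470,200,200,np.pi/2)
W=cloud(snap('top','tin')); m=(np.hypot(W[...,0]-437,W[...,1]-396)<48); print(np.percentile(W[m][:,2],[5,50,90,99]))
a=cv2.imread('pics/tin.png'); cv2.imwrite('pics/tinb.png',cv2.resize(a[150:330,80:320],(800,600),interpolation=cv2.INTER_CUBIC))
show(detect('side'))
```

```text
nut [420.2  -9.7] th 27 clear 60 [27.6 30.2] 
grip nut t55.0 [421.3  -9.7 -23.6] gap28.4 F58 [-1.8  0.3 14.7]
lift t55.9 [420.8  -9.7 129.3] gap28.4 F59 [-1.  -0.5 -0.8]
placed t59.2 [457.1 396.  130.5] gap85.7 F0 [ 0.1 -0.6 -0.5]
nut [511.5 -10.1] th 76 clear 60 [31.7 27.8] 
grip nut t63.1 [512.7 -10.1 -23.5] gap28.0 F59 [-3.5  1.1  9.6]
lift t63.9 [512.  -10.1 129.1] gap28.6 F59 [ 0.1  0.3 -1.1]
placed t67.3 [417.1 396.1 130.6] gap85.4 F0 [ 0.2 -0.3 -0.7]Traceback (most recent call last):
  File "<stdin>", line 6, in <module>
    return _quantile_unchecked(
        a, q, axis, out, overwrite_input, method, keepdims, weights)
    return _ureduce(a,
                    func=_quantile_ureduce_func,
    ...<5 lines>...
                    overwrite_input=overwrite_input,
                    method=method)
    r = func(a, **kwargs)
    result = _quantile(arr,
                       quantiles=q,
    ...<2 lines>...
                       out=out,
                       weights=wgt)
    slices_having_nans = np.isnan(arr[-1, ...])
                                  ~~~^^^^^^^^^
IndexError: index -1 is out of bounds for axis 0 with size 0
```

Run:
```python
from run1 import *
t=np.deg2rad(81); L=np.array([np.cos(t),np.sin(t)]); C=np.array([430,-385])
d=near('bolt',432,237,'side'); e=None
c=np.array([432.5,237.0]) if d is None else (d['c']+[432.8,237])/2
if pick('bolt',c,np.deg2rad(88)): place('bolt',C+22*L,t)
c=snap('top','t2'); W=cloud(c)
for nm,x,y in(('tin',437,396),('tray',430,-385)):
    m=(np.hypot(W[...,0]-x,W[...,1]-y)<46); print(nm,np.percentile(W[m][:,2],[5,50,90,99]))
m=(np.hypot(W[...,0]-437,W[...,1]-396)<80)&(W[...,2]>47); print('rim',cv2.minEnclosingCircle(W[m][:,:2].astype(np.float32)),W[m].mean(0))
m=(np.hypot(W[...,0]-645,W[...,1]+194)<120)&(W[...,2]>32); P=W[m]; print('knob',len(P),P.mean(0),cv2.minEnclosingCircle(P[:,:2].astype(np.float32)))
a=c['image']; cv2.imwrite('pics/tinb.png',cv2.resize(np.hstack([a[210:310,80:180],a[210:310,350:450]]),(800,400),interpolation=cv2.INTER_CUBIC))
show(detect('top'))
W=cloud(snap('side'))
m=(np.hypot(W[...,0]-645,W[...,1]+194)<120)&(W[...,2]>32); P=W[m]; print('knob',len(P),P.mean(0),cv2.minEnclosingCircle(P[:,:2].astype(np.float32)))
m=(np.hypot(W[...,0]-437,W[...,1]-396)<80)&(W[...,2]>47); print('rim',cv2.minEnclosingCircle(W[m][:,:2].astype(np.float32)),W[m].mean(0))
```

```text
bolt [432.9 230.6] th 83 clear 0 [28.3 62.5] 
grip bolt t71.0 [433.  233.8 -21.8] gap15.7 F58 [-0.3 -0.7  6.1]
lift t71.9 [432.4 233.5 129.1] gap16.0 F58 [-0.5  0.1 -1.3]
placed t75.9 [ 433.7 -363.1  130.4] gap85.5 F0 [ 0.4 -0.4 -0.4]
tin [ 2.59813936  9.34508655 30.90298858 47.48541625]
tray [ 45.36250132 533.10268538 553.68801573 560.33603966]
rim ((436.5797119140625, 385.5611572265625), 61.012298583984375) [435.89966523 390.38157882  53.901761  ]
knob 178 [ 649.36262396 -185.70740253   49.66217414] ((644.7203369140625, -193.46469116210938), 119.91388702392578)
bracket [521.5 114.5] th 111 clear 60 [35.7 44.9] [29.5  5. ]
knob 0 [nan nan nan] ((0.0, 0.0), 0.0)
rim ((438.0754089355469, 385.3680114746094), 61.007511138916016) [437.44892484 380.07261034  52.83440761]<stdin>:14: RuntimeWarning: Mean of empty slice.
  ret = um.true_divide(
```

View pics/tinb.png

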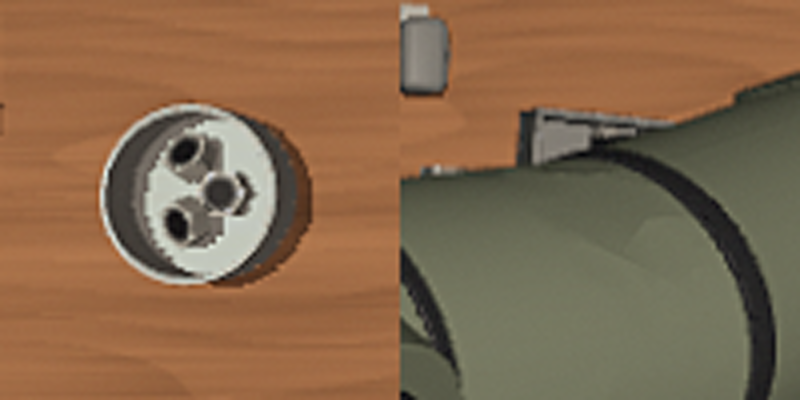

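Run:
```python
from run1 import *
d=near('bracket',521,114)
ok=pick('bracket',d['c']+[1,-1],d['th']); print(ok)
W=cloud(snap('top'))
def rim(x,y,r,lo=38):
    m=(np.abs(W[...,0]-x)<r)&(np.abs(W[...,1]-y)<r)&(W[...,2]>lo)&(W[...,2]<56); return cv2.minAreaRect(W[m][:,:2].astype(np.float32))
b=rim(653,-8,80); t=rim(430,-385,100); print('bin',b,'tray',t)
m=(np.hypot(W[...,0]-645,W[...,1]+194)<60)&(W[...,2]>32); P=W[m]; print('knob',len(P),P.mean(0),cv2.minEnclosingCircle(P[:,:2].astype(np.float32)))
m=(np.hypot(W[...,0]-645,W[...,1]+194)<90)&(W[...,2]>7); print('disc',cv2.minEnclosingCircle(W[m][:,:2].astype(np.float32)))
show(detect())
c=np.array(b[0]) if abs(b[1][0]-120)<8 and abs(b[1][1]-120)<8 else np.array([651,-9])
if ok: place('bracket',c+[0,0],d['th'])
```

```text
bracket [521.1 114.2] th 112 clear 60 [33.7 46.6] [29.5  4.8]
grip bracket t80.3 [522.1 113.3 -13.9] gap4.0 F59 [-1.4 -0.4  6.1]
lift t81.1 [521.5 113.5 129. ] gap4.3 F58 [ 0.4 -0.8 -2. ]
True
bin ((660.101318359375, -12.66180419921875), (124.94401550292969, 145.55020141601562), 86.34356689453125) tray ((428.6667175292969, -379.2987060546875), (152.54168701171875, 91.35630798339844), 82.25294494628906)
knob 67 [ 644.03448938 -193.43974465   40.5597536 ] ((644.5704956054688, -193.4871063232422), 12.539229393005371)
disc ((653.1616821289062, -194.40762329101562), 73.89730834960938)
bolt [ 424.2 -109.1] th 74 clear 60 [29.8 63.7] 
bracket [ 428.9 -237.5] th 87 clear 60 [47.7 30.8] [ 5.1 24.8]
placed t84.0 [651.   -8.8 130.4] gap85.3 F0 [-0.6 -0.4 -0.7]
```

Run:
```python
from run1 import *
t=np.deg2rad(82); L=np.array([np.cos(t),np.sin(t)]); C=np.array([428.7,-379.3])
d=near('bolt',424,-109) or dict(c=np.array([424.3,-109.1]),th=np.deg2rad(73))
if pick('bolt',d['c']+[1,-1],d['th']): print(place('bolt',C-22*L,t))
d=near('bracket',429,-238,'side') 
print(d and d['c'])
c=snap('top'); a=c['image']; cv2.imwrite('pics/bin.png',cv2.resize(np.hstack([a[140:240,220:340],snap('side')['image'][330:420,270:378].repeat(1,0)[:90].copy() if 0 else cv2.resize(snap('side')['image'][320:420,260:380],(120,100))]),(800,333),interpolation=cv2.INTER_CUBIC))
```

```text
bolt [ 424.2 -109.2] th 74 clear 60 [34.5 67.6] 
grip bolt t87.3 [ 425.2 -110.2  -21.9] gap15.7 F58 [-0.9 -0.   5.8]
lift t88.2 [ 424.8 -109.8  129.2] gap15.6 F59 [-0.3 -0.6 -1.3]
placed t91.2 [ 425.9 -400.9  130.4] gap85.5 F0 [0.2 0.4 0.4]
True
bracket [ 431.  -240.9] th 91 clear 0 [47.1 30.5] [30.4  7.6]
[ 430.99147664 -240.86275967]
```

View pics/bin.png

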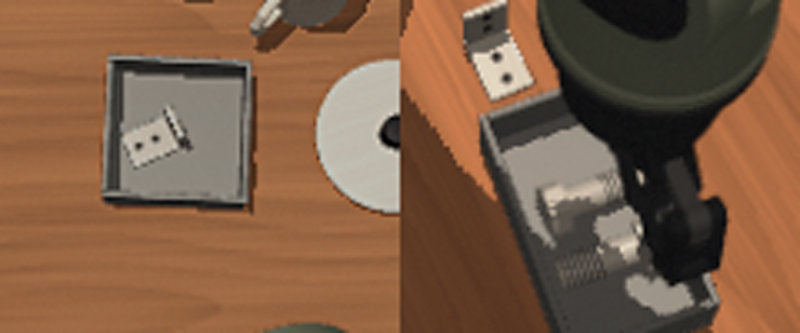

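Run:
```python
from run1 import *
ZD['bracket']=26
c=np.array([430,-239.])
if pick('bracket',c,np.deg2rad(87)): print(place('bracket',np.array([676,-20]),np.deg2rad(87)))
go(560,60,170,np.pi/2)
W=cloud(snap('top','t3'))
m=(np.hypot(W[...,0]-645,W[...,1]+194)<60)&(W[...,2]>32); P=W[m]; print('knob',len(P),P.mean(0),cv2.minEnclosingCircle(P[:,:2].astype(np.float32)))
W=cloud(snap('side'))
m=(np.hypot(W[...,0]-645,W[...,1]+194)<60)&(W[...,2]>32); P=W[m]; print('knob',len(P),P.mean(0),cv2.minEnclosingCircle(P[:,:2].astype(np.float32)))
cv2.imwrite('pics/t3b.png',cv2.resize(cv2.imread('pics/t3.png'),(800,600),interpolation=cv2.INTER_CUBIC)); st()
```

```text
grip bracket t94.4 [ 430.  -239.   -13.9] gap4.4 F59 [0.8 1.1 6.1]
lift t95.2 [ 429.7 -238.5  129. ] gap4.2 F58 [ 0.4 -0.3 -1.2]
placed t98.5 [676.1 -19.8 130.6] gap84.9 F0 [0.1 0.3 0.7]
True
knob 68 [ 643.92131884 -193.32839219   40.25469555] ((644.3367919921875, -193.6575927734375), 12.40121078491211)
knob 91 [ 645.77837125 -197.3784121    39.51518468] ((647.3707885742188, -196.07656860351562), 13.808052062988281)
 t99.2 [560.4  59.5 169.6] gap85.4 F0 [-0.5 -0.8 -0.4]
```

View pics/t3b.png

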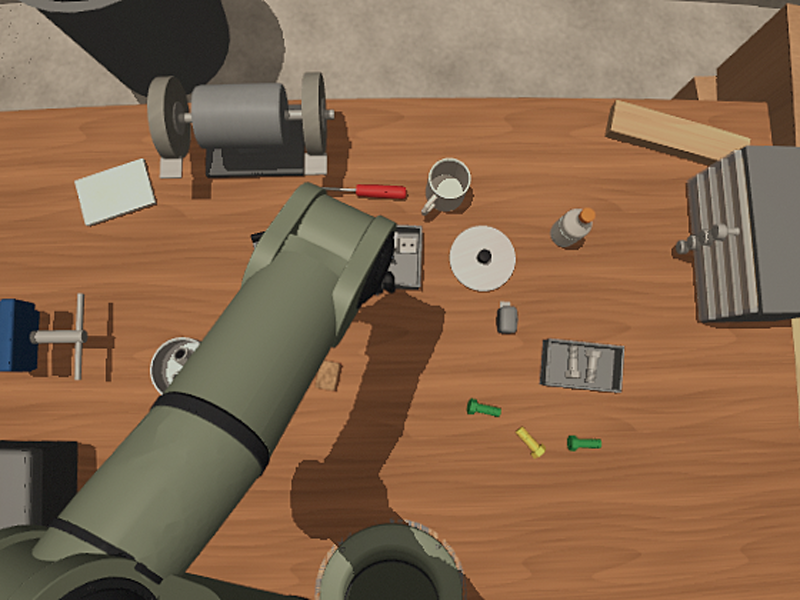

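Run:
```python
from run1 import *
GAP['lid']=(20,30); ZP['lid']=-8
W=cloud(snap('top'))
if pick('lid',np.array([645,-194.5]),np.pi/2):
    th=go(437.3,386,160,np.pi/2); st('over tin')
    W=cloud(snap('side'));
    if held('lid'):
        movel([437.3,386,65],max_speed=120); st()
        h=movel([437.3,386,35],max_speed=30,guard=8); st(('seat',h))
```

```text
grip lid t102.5 [ 645.2 -194.6   -7.6] gap24.3 F59 [-0.   0.8  5.2]
lift t103.3 [ 644.6 -193.9  128.8] gap24.4 F59 [-1.   0.5 -1.7]
over tin t105.5 [438.  385.2 160.1] gap24.1 F59 [-0.2 -0.3 -1.9]
 t106.5 [437.7 386.1  65.6] gap24.0 F59 [ 0.3  0.1 -1. ]
('seat', True) t107.3 [437.2 385.9  39.3] gap23.9 F60 [-1.8 -0.7 10.7]
```

Contact came at 39.3, and the expected seated height was 39. I'll release and inspect.

Run:
```python
from run1 import *
open_gripper(); x,y,_=read_state()['eef_pos']; movel([x,y,160]); go(480,60,220,np.pi/2); st()
c=snap('top','t4'); s=snap('side','s4')
for q in(c,s):
    W=cloud(q); 
    m=(np.hypot(W[...,0]-437,W[...,1]-386)<75)&(W[...,2]>52)&(W[...,2]<68); P=W[m]
    A=np.c_[P[:,:2]-[437,386],np.ones(len(P))]; k=np.linalg.lstsq(A,P[:,2],rcond=None)[0]; print('disc',len(P),'tilt deg',np.rad2deg(k[:2]),'z',k[2],cv2.minEnclosingCircle(P[:,:2].astype(np.float32)))
    m=(np.hypot(W[...,0]-437,W[...,1]-386)<60)&(W[...,2]>76); P=W[m]; print('knob',P.mean(0),len(P))
    m=(np.abs(W[...,0]-640)<90)&(np.abs(W[...,1]-213)<70)&(W[...,2]>75)&(W[...,2]<120); print('bar',len(W[m]),W[m].mean(0) if m.any() else '')
cv2.imwrite('pics/s4b.png',cv2.resize(s['image'],(800,600),interpolation=cv2.INTER_CUBIC))
```

```text
t110.1 [480.1  61.2 219.7] gap85.4 F0 [-0.1  0.6 -0.3]
disc 1816 tilt deg [-0.06334292  0.05648707] z 60.446135265909284 ((438.4815979003906, 385.5408935546875), 66.95636749267578)
knob [438.31351224 384.25829939  86.95127295] 86
bar 127 [678.10518867 221.21633853  92.44828358]
disc 967 tilt deg [ 0.3404702  -0.74317565] z 60.6343656953013 ((440.6563720703125, 384.5375061035156), 67.47509765625)
knob [439.98033066 379.91593125  85.53037623] 59
bar 110 [679.51441925 218.28783238  91.31357271]
```

View pics/s4b.png

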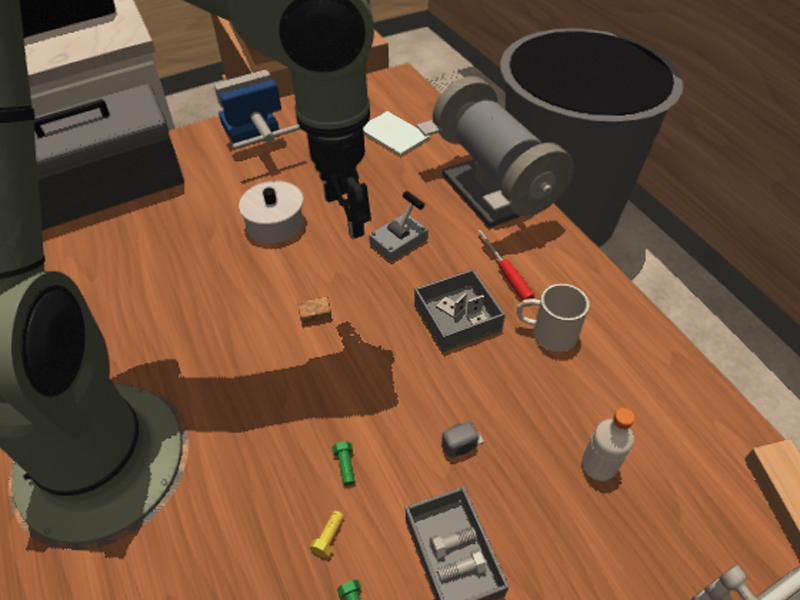

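```bash
python3 -c "
from workcell import *
print(finish_job())"
```

```text
the job is handed in; nothing more can be done
None
```

I switched the isolator off first. Both bolts are in the tray, both brackets in the bin and all three nuts in the tin, with the lid seated level; the other items were left where they were, and I handed the job in at about 110 s.

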